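# Unlock the spring collar, swing the bent link to the gauge and lock it again

### The arm

A 6-joint arm with a two-finger parallel gripper is mounted at the origin on the work surface. World frame = base frame: x ahead of the robot, y to its left, z up, the work surface at z = 0. Lengths are in m, angles in rad, forces in N, time in s.
With the tool pointing down it reaches from about 0.375 to 0.75 m from the base axis. Payload 9 kg.
Tool frame: the origin (TCP) lies at the very end of the fingers, on their centre line; the grasp point (between the pads) lies robot.pinch_z behind it (robot.pinch_z is the distance from the TCP to the grasp point, in m); z points along the fingers, x is the direction in which the jaws open and shut, and the axes are right-handed (so a half turn about z gives the same grasp; the last joint's range is limited). The gripper opens to 85 mm and grips with 20 to 120 N. Pads are 22 mm wide; open, the fingers measure 114 mm over their backs; the gripper's body (76 mm by 85 mm) begins 54 mm behind the grasp point. The pads swing forward as they close: fully open they stand 13 mm farther back than shut.
Start: joints at [1.06, 0.104, 0.097, 1.564, 0, 1.353], TCP at [0.173, 0.574, 0.231] pointing down, gripper open.
Joint ranges: [-2.99, 2.99], [-0.84, 1.86], [-1.1, 1.16], [-1.84, 2.11], [-1.51, 1.56], [-3.14, 3.14]. Speed limits (rad/s): [2.22, 2.22, 2.57, 3.14, 3.14, 3.14].

### API

Orientations are given as a unit quaternion [x, y, z, w].
In Python, from plant import robot gives the robot as it stands. The module is installed in compiled form; this text tells all that it offers.
- The arm moves only by the tool drive_tool, never from a script. Its argument "deltas" is a list of rows, each an object of numbers: "wx", "wy", "wz": the turn, a rotation vector about the tool's x, y, z in rad; "dx", "dy", "dz": the shift along the tool's x, y, z in m; "jaw": the finger opening in m, from 0 to 0.0854. In form: [{"wx": .., "wy": .., "wz": .., "dx": .., "dy": .., "dz": .., "jaw": ..}, ...]. A call has 1 to 10 rows; each row is the pose to reach, as a shift and turn from the pose commanded when the call began, along the tool's axes at that moment; what a row does not reach only later rows make up. A row lasts 1/8 s, in which the tool goes at most 62.5 mm and 10.7 degrees, less where a joint would pass 70% of its speed; a pose out of reach is approached as far as the arm can. A call with a gripper value outside its range is refused whole. The fingers move at their own pace and stop on an object; "grip_force" is the grip in N (left out, the last holds). Time passes only in rows, so rows that repeat a pose let the fingers close. It gives the time, the measured TCP pose, the force and the opening at its end, in the units of the state.
- robot.sense(): the state, without advancing time (a new reading comes with each control period).
- robot.read_camera(name): name is "scene" or "top" or "wrist"; returns (picture, depth): 400x640x3 uint8, blue, green, red; 400x640 float32, m along the optical axis (not along the pixel's ray), 0 where there is no reading.
- robot.camera_model(name): a dict with "camera_matrix" (3x3 intrinsics, pixels), "camera_from_world" (4x4, takes a point from world to camera coordinates). Camera axes: x right, y down, z forward; pixel columns grow to the right and rows downward; lengths in m; the calibration is good to about 2 mm. A picture is of the moment at which its call begins: read the wrist's pose just before it. camera_model takes no time and is no camera call; for the wrist camera it gives the pose at the moment of the call.
- robot.close_job(): hands the job in, once; it reports no verdict.
The state is a dict: "t": time; "q": joint angles; "dq": joint speeds; "effort": joint torques, N m; "ee_pos": TCP position; "eef_rot": TCP orientation; "contact_force": force on the tool from outside, world axes, zero at the start; "torque": the same for the moment, N m; "width": opening from 0.0 (shut) to 1.0 (fully open).
Only numpy, scipy, OpenCV 4.12 (cv2) and the standard library are available. Lean on these libraries where they do the work, as an engineer would, in place of code of your own. Each camera call takes 0.05 s, during which the arm holds its last target. There are 200 camera calls.

### The job

On the checking holder, pull the spring collar up and turn it about a quarter turn anticlockwise (seen from above) so that it stays up; then swing the bent link round by its upright bush until its end points straight at the sliding gauge. Then turn the collar back so that it snaps fully down and locks the link, and finally slide the gauge in until its tip touches the flat on the link's end, and let go. Swing the link round the side where the low brake pad lies, passing over it: the tall filter can on the other side would be struck; leave these and everything else on the bench where they are.

Things in the scene. Friction and masses are not known exactly. Their poses are not given: they have to be found in the camera images.
- holder: Checking holder fixed to the bench: grey round base (160 mm wide, 12 mm thick) with a tongue 52 mm wide that runs out to 225 mm and carries the gauge. Origin on the bench under the spindle's vertical axis; its +x axis runs from the spindle along the tongue to the gauge, z up. Its yaw and place vary widely. Bench top is z = 0.
- collar (a point): Centre of the top of the ribbed aluminium spring collar on the spindle axis, 106 mm above the bench when the collar is down. Round grip 54 mm in diameter, from the top down to 42 mm below it, then a flange 84 mm wide. The point rises and turns with the collar.
- tab (a point): Top outer part of the small tab on the collar's flange, 47 mm from the axis, 63 mm above the bench with the collar down. The tab points at the gauge (holder +x) when the collar is locked.
- collar_lift (a joint): How far the collar is pulled up, m: 0 fully down, 0.020 the stop. A spring pushes it down (about 6 N at the bottom, 11 N at 12 mm, 15 N at the stop, its weight included). It must be raised more than 12 mm before it can turn (lift it 16 mm or so); once turned 0.5 rad or more it rests on a ledge at 12 mm and stays up when let go.
- collar_turn (a joint): Turn of the collar, rad, anticlockwise from above: 0 locking position, at most 1.65 (1.2 to 1.6 is a good place to park it). With the collar down it cannot turn. Turned back to within 0.07 of 0 it is free to snap down; the dog under its flange then locks the link, if the link points at the gauge within about 0.15 rad; otherwise the collar stays partly up. Light friction (0.03 N m).
- eye (a point): Top centre of the bent link's upright bush: dark steel cylinder, 34 mm in diameter, 28 to 120 mm above the bench, 90 mm from the spindle axis. Take it near the top, fingertips 85 mm or more above the bench (clear of the raised collar). Flat fingers closing across its path let it creep out: close them roughly along the path and turn with the link, or push from behind. Its arm lies 29 to 43 mm high.
- face (a point): Centre of the flat, 26 by 26 mm, on the link's far end, outside the bush: 112 mm from the spindle axis and 55 mm above the bench. The link's other, short bent-up end (65 mm from the axis, up to 50 mm above the bench) was checked before and needs nothing.
- swing (a joint): Angle of the link about the spindle, rad, anticlockwise from above. 0: the bush lies on the holder's -x side, away from the gauge. It points straight at the gauge at +3.14 (bush gone round the holder's -y side) or at -3.14 (round the +y side). Starts within 0.6 of 0. With the collar down it only has play of about 0.6 to 0.7 either way about 0; with the collar up it swings freely and stays where it is left (friction 0.04 N m). Stops at +-3.5.
- knob (a point): Centre of the top of the gauge's upright black knob, 24 mm in diameter, from 62 to 110 mm above the bench; 172 mm from the spindle axis when the gauge is fully back. It is fixed on the slide.
- tip (a point): Centre of the gauge's flat tip, 32 mm nearer to the spindle than the knob, 55 mm above the bench.
- gauge (a joint): How far the gauge is slid towards the spindle (holder -x), m. Starts 0 to 0.010; the tip touches the flat at about 0.028. Friction 1.5 N; it stays where it is left.
- filter_can: White oil-filter can, 60 mm in diameter, 85 mm tall, standing 125 mm from the spindle to one side (holder +y or -y). It bars that way round for the link. Origin at its underside. Must not be shifted.
- brake_pad: Brake pad lying flat on the opposite side, 104 by 46 mm, 16 mm high; the link passes over it. Origin at the centre of its underside. Must not be shifted.
- carton_long: White carton 85 x 58 x 55 mm high beside the gauge (holder +y side), a bystander. Origin at the centre of its underside.
- carton_small: Brown carton 62 x 60 x 45 mm high beside the gauge (holder -y side), a bystander. Origin at the centre of its underside.
- oil_bottle: Black oil bottle, 80 mm in diameter, 190 mm tall, on the left of the bench, a bystander.
- spanner: Spanner 190 mm long lying flat on the right of the bench, a bystander.
There are look-alikes about, which are no part of the job. What is meant by the brake_pad is not white, and is the larger of those in its own colour. What is shaped like the filter_can but orange is not meant.

How it is judged:
On the way, in this order (a step that is already met when the one before it is completed fails the run):
1. the collar is pulled up and turned at least 52 degrees anticlockwise (value of joint collar_lift above 0.009 m and value of joint collar_turn above 0.9 rad), for 0.2 s.
2. with the collar still up, the link points at the gauge (its flat within 22 mm of the gauge's centre line) (all of step 1 and x of face in the frame of holder above 0.105 m and y of face in the frame of holder between -0.022 and 0.022 m), for 0.2 s.
3. the collar is turned back and fully down (within 3 mm), locking the link at the gauge, the gauge not yet brought up (value of joint collar_lift below 0.003 m and value of joint collar_turn below 0.15 rad and x of face in the frame of holder above 0.105 m and y of face in the frame of holder between -0.02 and 0.02 m), for 0.2 s.
4. the gauge's tip is against the flat (all of step 3 and x of tip in the frame of holder below 0.116 m), for 0.2 s.
At the end, for the whole second after the job is handed in: The collar is back at its locking position (within 0.15 rad) and down within 3 mm, the link points at the gauge (flat within 20 mm of its centre line), the gauge's tip is within 4 mm of the flat, the can and the pad are at rest, and nothing is held (all of step 4 and x of tip in the frame of holder above 0.107 m and linear speed of each of filter_can, brake_pad below 0.02 m/s); the robot touches nothing.
It fails at once if the filter can is shifted more than 20 mm or tipped (distance of filter_can from where it was at the start of the episode above 0.02 m or angle between filter_can's own z axis and vertical above 0.3 rad).
It fails at once if the brake pad is shifted more than 20 mm (distance of brake_pad from where it was at the start of the episode above 0.02 m).
It fails at once if another thing on the bench is shifted more than 20 mm (distance of any of carton_long, carton_small, oil_bottle, spanner from where it was at the start of the episode above 0.02 m).
It also fails if it takes over 72 s, if anything falls off the work surface, if the arm or the gripper's body presses on something with over 40 N, if the wrist force passes 120 N, or if a joint passes its speed limit or range.

## Working session

There is one attempt and no reset: what is moved stays moved. The work goes in short steps, Python scripts to look and compute and a tool call to move; the robot and the scene stay as the last step left them, time stands still between calls to the robot, and variables do not carry over. Pictures are saved under pics/ and viewed, about 8 in all and at most 12, crops included, and the job is handed in when it is done.

Besides the shell and the picture viewer there is one more tool, called after "Request:" in YAML: its name, and indented under it one key for each argument. drive_tool: Moves the arm, as the interface text tells. Its arguments: {"type":"object","properties":{"deltas":{"type":"array","items":{"type":"object","properties":{"wx":{"type":"number"},"wy":{"type":"number"},"wz":{"type":"number"},"dx":{"type":"number"},"dy":{"type":"number"},"dz":{"type":"number"},"jaw":{"type":"number"}}}},"grip_force":{"type":"number"}},"required":["deltas"]}

```bash
mkdir -p pics
cat > h.py <<'E'
import numpy as np, cv2
from plant import robot
from scipy.spatial.transform import Rotation as R
def grab(n,f=None):
    m=robot.camera_model(n); p,d=robot.read_camera(n)
    if f: cv2.imwrite('pics/'+f,p)
    return p,d,m
def ray(m,u,v):
    K=np.array(m['camera_matrix']);T=np.array(m['camera_from_world'])
    d=T[:3,:3].T@np.linalg.solve(K,[u,v,1.]); o=-T[:3,:3].T@T[:3,3]; return o,d
def onz(m,u,v,z):
    o,d=ray(m,u,v); return o+d*(z-o[2])/d[2]
def cloud(m,d):
    K=np.array(m['camera_matrix']);T=np.array(m['camera_from_world'])
    v,u=np.mgrid[:d.shape[0],:d.shape[1]]
    c=np.stack([(u-K[0,2])*d/K[0,0],(v-K[1,2])*d/K[1,1],d],-1)
    return (c-T[:3,3])@T[:3,:3]
def proj(m,p):
    K=np.array(m['camera_matrix']);T=np.array(m['camera_from_world'])
    c=K@(T[:3,:3]@np.array(p)+T[:3,3]); return c[:2]/c[2]
E
python3 - <<'E'
from h import *
s=robot.sense(); print(s['t'],s['ee_pos'],s['eef_rot'],s['width'],robot.pinch_z)
for n in('top','scene'):
    p,d,m=grab(n,n+'0.png'); np.savez('/tmp/'+n,p=p,d=d,**{k:np.array(v) for k,v in m.items()})
    print(n,np.array(m['camera_from_world']).round(3).tolist(),(d>0).mean())
E
```

```text
0.0 [0.17301039 0.57416669 0.23051937] [ 8.02693941e-01  5.96390812e-01 -5.99238593e-04  2.77377879e-04] 1.000919969350275 0.0187
top [[-0.025, -1.0, 0.016, 0.028], [-0.996, 0.024, -0.085, 0.573], [0.085, -0.018, -0.996, 1.252], [0.0, 0.0, 0.0, 1.0]] 0.9959765625
scene [[0.902, 0.432, -0.016, -0.524], [0.275, -0.601, -0.75, -0.039], [-0.334, 0.672, -0.661, 1.403], [0.0, 0.0, 0.0, 1.0]] 0.9960625
```

View pics/top0.png

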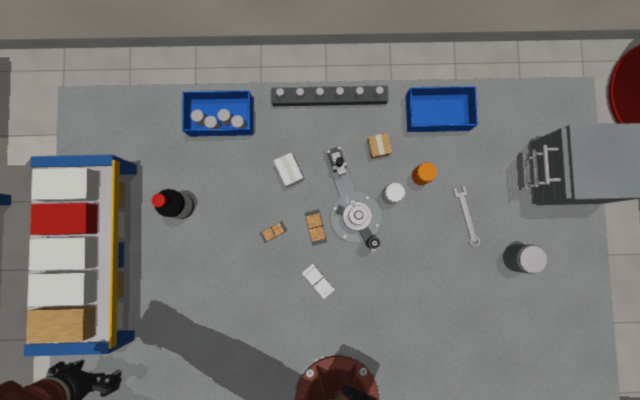

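View pics/scene0.png

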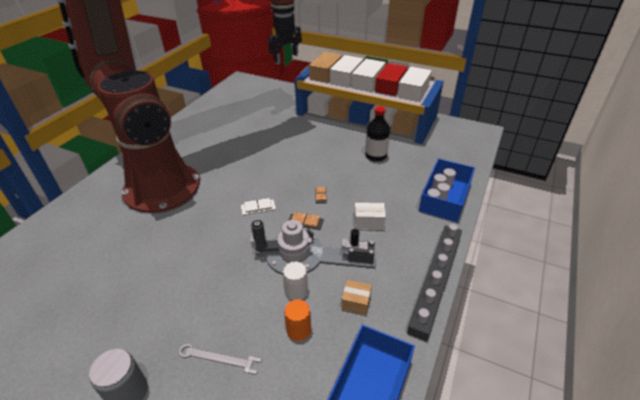

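The top view shows the holder at about (357,215), the gauge knob at (338,161) and the bush at (373,242). There are two white and orange cylinders: white at (394,192) is the can, orange at (425,173) is the look-alike. The pads are brown large (316,226), brown small (273,231) and white (318,281). The large brown one fits, being not white and the larger in its colour. The can is on holder -y and the pad on +y, so the link goes round +y to swing -3.14.

Run:
```python
from h import *
L={n:dict(np.load('/tmp/'+n+'.npz')) for n in('top','scene')}
C={n:cloud(L[n],L[n]['d']) for n in L}
a=L['top']
print('rough axis',onz(a,357,213,.106),'knob',onz(a,338,161,.11),'eye',onz(a,373,242,.12))
def blob(n,c,r,zlo,zhi):
    P=C[n].reshape(-1,3); k=(np.hypot(P[:,0]-c[0],P[:,1]-c[1])<r)&(P[:,2]>zlo)&(P[:,2]<zhi)
    q=P[k]
    if len(q)<5: return len(q)
    (x,y),rr=cv2.minEnclosingCircle(q[:,:2].astype(np.float32))
    return len(q),q.mean(0).round(4),(round(x,4),round(y,4),round(rr,4)),np.percentile(q[:,2],[5,50,95]).round(4)
c=onz(a,357,213,.106);k=onz(a,338,161,.11);e=onz(a,373,242,.12)
for n in L:
    print(n,'collar',blob(n,c,.045,.098,.13),'\n  knob',blob(n,k,.03,.095,.13),'\n  eye',blob(n,e,.03,.105,.14))
    print('  can',blob(n,onz(a,394,190,.085),.045,.075,.1),'\n  pad',blob(n,onz(a,316,226,.016),.07,.01,.025))
    print('  base',blob(n,c,.1,.008,.016))
p=a['p'][120:290,240:440]; cv2.imwrite('pics/crop1.png',cv2.resize(p,None,fx=3.5,fy=3.5,interpolation=cv2.INTER_CUBIC))
```

```text
rough axis [ 0.54149171 -0.06846432  0.106     ] knob [ 0.69101385 -0.01853435  0.11      ] eye [ 0.4586543  -0.10928324  0.12      ]
top collar (291, array([ 0.5372, -0.0727,  0.1066]), (0.5374, -0.0729, 0.0274), array([0.1022, 0.1064, 0.1123])) 
  knob (57, array([ 0.6924, -0.0232,  0.1084]), (0.6931, -0.0236, 0.0115), array([0.1035, 0.1089, 0.112 ])) 
  eye (116, array([ 0.4574, -0.1129,  0.1208]), (0.4572, -0.1134, 0.0169), array([0.1165, 0.1209, 0.1249]))
  can (300, array([ 0.6019, -0.1827,  0.0844]), (0.6029, -0.1835, 0.029), array([0.0793, 0.0846, 0.0885])) 
  pad (472, array([0.5116, 0.0374, 0.0153]), (0.5123, 0.029, 0.0563), array([0.0109, 0.0152, 0.0197]))
  base (1219, array([ 0.548 , -0.0673,  0.012 ]), (0.5483, -0.0654, 0.0926), array([0.0087, 0.012 , 0.0153]))
scene collar (281, array([ 0.5403, -0.0754,  0.1068]), (0.5371, -0.0727, 0.0288), array([0.1003, 0.1069, 0.1127])) 
  knob (83, array([ 0.6952, -0.0258,  0.1067]), (0.6948, -0.021, 0.0132), array([0.0954, 0.1088, 0.1124])) 
  eye (146, array([ 0.4609, -0.1161,  0.118 ]), (0.459, -0.1125, 0.0182), array([0.1068, 0.12  , 0.1242]))
  can (391, array([ 0.6045, -0.1845,  0.0846]), (0.6018, -0.1815, 0.0302), array([0.0779, 0.0851, 0.0878])) 
  pad (271, array([0.5138, 0.052 , 0.0165]), (0.5156, 0.0337, 0.0563), array([0.0122, 0.0167, 0.0197]))
  base (862, array([ 0.5654, -0.0797,  0.0127]), (0.5468, -0.0612, 0.0934), array([0.0097, 0.0128, 0.0153]))
```

View pics/crop1.png

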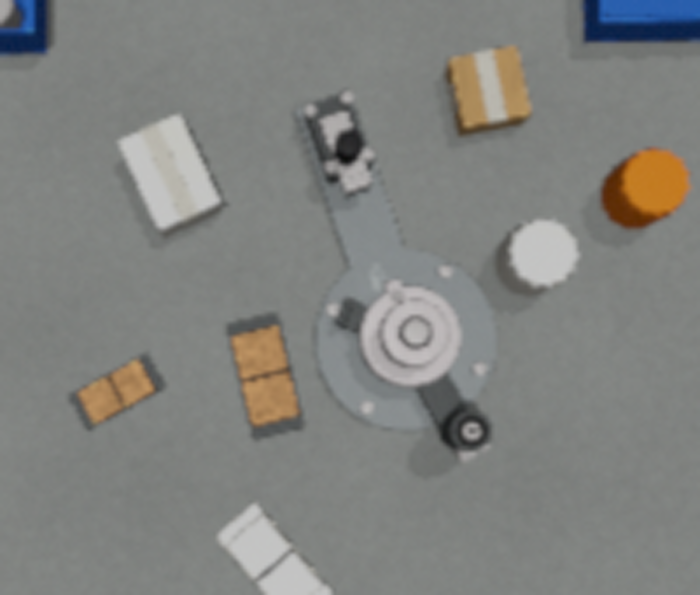

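Crop confirms it: the pad is the larger brown one on the left, the can is the white one on the right, and the bush is at the lower right. Next, a helper for deltas, then move above the collar.

```bash
cat >> h.py <<'E'
A=np.array([.5373,-.0728]); YAW=.311
def plan(x,y,z,yaw):
    s=robot.sense(); r=R.from_quat(s['eef_rot']); X=r.as_matrix()[:,0]
    yw=np.arctan2(X[1],X[0]); d=r.inv().apply(np.array([x,y,z])-s['ee_pos'])
    print('t',round(s['t'],2),'pos',np.round(s['ee_pos'],4),'yaw',round(yw,3),'q',np.round(s['q'],2),'F',np.round(s['contact_force'],1),'w',round(s['width'],3))
    w=(r.inv()*R.from_matrix([[np.cos(yaw),np.sin(yaw),0],[np.sin(yaw),-np.cos(yaw),0],[0,0,-1]])).as_rotvec()
    print('  d',d.round(4),'w',w.round(3))
E
python3 -c "
from h import *
plan(.5373,-.0728,.2,-.5)"
```

```text
t 0.1 pos [0.173  0.5742 0.2306] yaw 1.278 q [1.06 0.1  0.1  1.56 0.   1.35] F [-0.8  0.1  0.4] w 1.001
  d [-0.5143  0.5355  0.0311] w [1.000e-03 1.000e-03 1.778e+00]
```

Request:
drive_tool:
  deltas:
    - {"dx":-0.515,"dy":0.535,"dz":0.03,"wz":1.778,"jaw":0.085}
    - {"dx":-0.515,"dy":0.535,"dz":0.03,"wz":1.778,"jaw":0.085}
    - {"dx":-0.515,"dy":0.535,"dz":0.03,"wz":1.778,"jaw":0.085}
    - {"dx":-0.515,"dy":0.535,"dz":0.03,"wz":1.778,"jaw":0.085}
    - {"dx":-0.515,"dy":0.535,"dz":0.03,"wz":1.778,"jaw":0.085}
    - {"dx":-0.515,"dy":0.535,"dz":0.03,"wz":1.778,"jaw":0.085}
    - {"dx":-0.515,"dy":0.535,"dz":0.03,"wz":1.778,"jaw":0.085}
    - {"dx":-0.515,"dy":0.535,"dz":0.03,"wz":1.778,"jaw":0.085}
    - {"dx":-0.515,"dy":0.535,"dz":0.03,"wz":1.778,"jaw":0.085}
    - {"dx":-0.515,"dy":0.535,"dz":0.03,"wz":1.778,"jaw":0.085}

```text
$.deltas[0]: bad value
```

```bash
python3 -c "
from h import *
plan(.5373,-.0728,.2,-.5)"
```

```text
t 0.1 pos [0.173  0.5742 0.2306] yaw 1.278 q [1.06 0.1  0.1  1.56 0.   1.35] F [-0.8  0.1  0.4] w 1.001
  d [-0.5143  0.5355  0.0311] w [1.000e-03 1.000e-03 1.778e+00]
```

Request:
drive_tool:
  deltas:
    - {"wx":0,"wy":0,"wz":0.18,"dx":-0.04,"dy":0.042,"dz":0.003,"jaw":0.085}
    - {"wx":0,"wy":0,"wz":1.778,"dx":-0.515,"dy":0.535,"dz":0.03,"jaw":0.085}
    - {"wx":0,"wy":0,"wz":1.778,"dx":-0.515,"dy":0.535,"dz":0.03,"jaw":0.085}
    - {"wx":0,"wy":0,"wz":1.778,"dx":-0.515,"dy":0.535,"dz":0.03,"jaw":0.085}
    - {"wx":0,"wy":0,"wz":1.778,"dx":-0.515,"dy":0.535,"dz":0.03,"jaw":0.085}
    - {"wx":0,"wy":0,"wz":1.778,"dx":-0.515,"dy":0.535,"dz":0.03,"jaw":0.085}
    - {"wx":0,"wy":0,"wz":1.778,"dx":-0.515,"dy":0.535,"dz":0.03,"jaw":0.085}
    - {"wx":0,"wy":0,"wz":1.778,"dx":-0.515,"dy":0.535,"dz":0.03,"jaw":0.085}
    - {"wx":0,"wy":0,"wz":1.778,"dx":-0.515,"dy":0.535,"dz":0.03,"jaw":0.085}
    - {"wx":0,"wy":0,"wz":1.778,"dx":-0.515,"dy":0.535,"dz":0.03,"jaw":0.085}

```text
t: 1.35
ee_pos: [0.4774, 0.0318, 0.2059]
eef_rot: [0.968, -0.25, 0.0, -0.0]
contact_force: [0.8, 1.5, 0.7]
width: 0.993
```

```bash
python3 -c "
from h import *
plan(.5373,-.0728,.2,-.5)"
```

```text
t 1.35 pos [0.4774 0.0318 0.2059] yaw -0.505 q [-0.21 -0.27 -0.31  1.54  0.    1.87] F [0.8 1.5 0.7] w 0.993
  d [0.103  0.0626 0.0059] w [-0.    -0.    -0.005]
```

Request:
drive_tool:
  deltas:
    - {"wx":0,"wy":0,"wz":0,"dx":0.05,"dy":0.03,"dz":0,"jaw":0.085}
    - {"wx":0,"wy":0,"wz":0,"dx":0.103,"dy":0.0626,"dz":0.006,"jaw":0.085}
    - {"wx":0,"wy":0,"wz":0,"dx":0.103,"dy":0.0626,"dz":0.006,"jaw":0.085}
    - {"wx":0,"wy":0,"wz":0,"dx":0.103,"dy":0.0626,"dz":0.006,"jaw":0.085}

```text
t: 1.85
ee_pos: [0.5368, -0.0702, 0.1997]
eef_rot: [0.969, -0.248, -0.001, -0.0]
contact_force: [-0.3, 0.0, -0.3]
width: 0.997
```

Run:
```python
from h import *
plan(.5373,-.0728,.078,-.5)
p,d,m=grab('wrist','w1.png'); P=cloud(m,d).reshape(-1,3)
k=(np.hypot(P[:,0]-A[0],P[:,1]-A[1])<.04)&(P[:,2]>.1)&(P[:,2]<.115); q=P[k]
print(len(q),q.mean(0),cv2.minEnclosingCircle(q[:,:2].astype(np.float32)) if len(q)>5 else '')
```

```text
t 1.85 pos [ 0.5368 -0.0702  0.1997] yaw -0.501 q [-0.37 -0.08 -0.14  1.51  0.    1.7 ] F [-0.3  0.  -0.3] w 0.997
  d [0.0019 0.002  0.1217] w [-0.     0.001 -0.001]
2864 [ 0.53885508 -0.06871465  0.10726041] ((0.537850558757782, -0.07040034979581833), 0.027652829885482788)
```

View pics/w1.png

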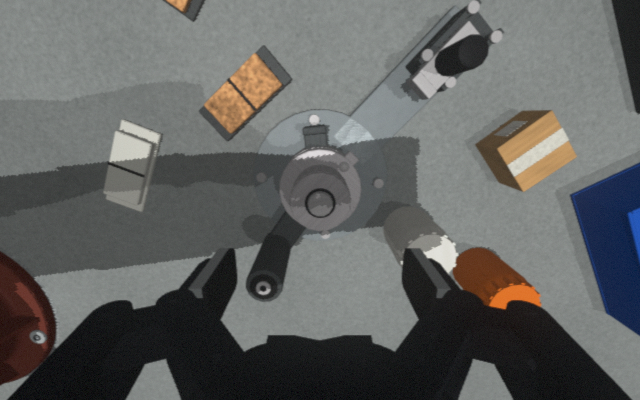

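The wrist view shows the collar at (320,190), the bush at (263,287) and clear space for both fingers. Descending and gripping.

Request:
drive_tool:
  deltas:
    - {"wx":0,"wy":0,"wz":0,"dx":0.0013,"dy":0.0011,"dz":0.05,"jaw":0.085}
    - {"wx":0,"wy":0,"wz":0,"dx":0.0013,"dy":0.0011,"dz":0.1,"jaw":0.085}
    - {"wx":0,"wy":0,"wz":0,"dx":0.0013,"dy":0.0011,"dz":0.126,"jaw":0.085}
    - {"wx":0,"wy":0,"wz":0,"dx":0.0013,"dy":0.0011,"dz":0.126,"jaw":0.085}
    - {"wx":0,"wy":0,"wz":0,"dx":0.0013,"dy":0.0011,"dz":0.126,"jaw":0.045}
    - {"wx":0,"wy":0,"wz":0,"dx":0.0013,"dy":0.0011,"dz":0.126,"jaw":0.045}
    - {"wx":0,"wy":0,"wz":0,"dx":0.0013,"dy":0.0011,"dz":0.126,"jaw":0.045}
    - {"wx":0,"wy":0,"wz":0,"dx":0.0013,"dy":0.0011,"dz":0.126,"jaw":0.045}
  grip_force: 60

```text
t: 2.9
ee_pos: [0.5376, -0.0713, 0.077]
eef_rot: [0.969, -0.247, -0.0, -0.0]
contact_force: [-12.9, 7.5, 16.6]
width: 0.618
```

```bash
python3 -c "
from h import *
plan(.5373,-.0718,.088,-.5)"
```

```text
t 2.9 pos [ 0.5376 -0.0713  0.077 ] yaw -0.499 q [-0.37 -0.04 -0.33  1.28  0.    1.7 ] F [-12.9   7.5  16.6] w 0.618
  d [ 0.      0.0006 -0.011 ] w [-0.001  0.     0.001]
```

Request:
drive_tool:
  deltas:
    - {"wx":0,"wy":0,"wz":0,"dx":-0.001,"dy":0,"dz":-0.006,"jaw":0.045}
    - {"wx":0,"wy":0,"wz":0,"dx":-0.001,"dy":0,"dz":-0.012,"jaw":0.045}
    - {"wx":0,"wy":0,"wz":0,"dx":-0.001,"dy":0,"dz":-0.018,"jaw":0.045}
    - {"wx":0,"wy":0,"wz":0,"dx":-0.001,"dy":0,"dz":-0.021,"jaw":0.045}
    - {"wx":0,"wy":0,"wz":0,"dx":-0.001,"dy":0,"dz":-0.021,"jaw":0.045}

```text
t: 3.52
ee_pos: [0.5371, -0.0714, 0.0949]
eef_rot: [0.969, -0.247, 0.0, -0.0]
contact_force: [5.3, 2.8, -13.8]
width: 0.611
```

Run:
```python
from h import *
plan(.5373,-.0718,.093,.9)
p,d,m=grab('scene'); P=cloud(m,d).reshape(-1,3)
k=(np.hypot(P[:,0]-A[0],P[:,1]-A[1])<.02)&(P[:,2]>.1)&(P[:,2]<.135); q=P[k]
print(len(q),np.percentile(q[:,2],[5,50,95]))
```

```text
t 3.52 pos [ 0.5371 -0.0714  0.0949] yaw -0.5 q [-0.37 -0.05 -0.31  1.31  0.    1.7 ] F [  5.3   2.8 -13.8] w 0.611
  d [0.0004 0.0003 0.0019] w [-1.0e-03 -0.0e+00 -1.4e+00]
80 [0.12220206 0.12442569 0.12668656]
```

Lifted about 17 mm (the force agrees). Now turn anticlockwise 1.4 rad.

Request:
drive_tool:
  deltas:
    - {"wx":0,"wy":0,"wz":-0.16,"dx":0,"dy":0,"dz":0,"jaw":0.045}
    - {"wx":0,"wy":0,"wz":-0.32,"dx":0,"dy":0,"dz":0,"jaw":0.045}
    - {"wx":0,"wy":0,"wz":-0.48,"dx":0,"dy":0,"dz":0,"jaw":0.045}
    - {"wx":0,"wy":0,"wz":-0.64,"dx":0,"dy":0,"dz":0,"jaw":0.045}
    - {"wx":0,"wy":0,"wz":-0.8,"dx":0,"dy":0,"dz":0,"jaw":0.045}
    - {"wx":0,"wy":0,"wz":-0.96,"dx":0,"dy":0,"dz":0,"jaw":0.045}
    - {"wx":0,"wy":0,"wz":-1.12,"dx":0,"dy":0,"dz":0,"jaw":0.045}
    - {"wx":0,"wy":0,"wz":-1.28,"dx":0,"dy":0,"dz":0,"jaw":0.045}
    - {"wx":0,"wy":0,"wz":-1.4,"dx":0,"dy":0,"dz":0,"jaw":0.045}
    - {"wx":0,"wy":0,"wz":-1.4,"dx":0,"dy":0,"dz":0,"jaw":0.045}

```text
t: 4.82
ee_pos: [0.5367, -0.0708, 0.0944]
eef_rot: [0.9, 0.436, 0.0, -0.001]
contact_force: [5.0, 2.7, -13.1]
width: 0.612
```

Run:
```python
from h import *
s=robot.sense();print(s['torque'])
plan(.5373,-.0718,.089,.9)
```

```text
[ 1.29480119 -1.43367571  0.00683545]
t 4.83 pos [ 0.5367 -0.0708  0.0944] yaw 0.902 q [-0.37 -0.05 -0.31  1.31  0.    0.29] F [  5.    2.7 -13.1] w 0.612
  d [-0.0004  0.001   0.0054] w [-0.002 -0.001  0.002]
```

Request:
drive_tool:
  deltas:
    - {"wx":0,"wy":0,"wz":0,"dx":0,"dy":0,"dz":0.005,"jaw":0.045}
    - {"wx":0,"wy":0,"wz":0,"dx":0,"dy":0,"dz":0.005,"jaw":0.085}
    - {"wx":0,"wy":0,"wz":0,"dx":0,"dy":0,"dz":0.005,"jaw":0.085}
    - {"wx":0,"wy":0,"wz":0,"dx":0,"dy":0,"dz":0.005,"jaw":0.085}
    - {"wx":0,"wy":0,"wz":0,"dx":0,"dy":0,"dz":-0.04,"jaw":0.085}
    - {"wx":0,"wy":0,"wz":0,"dx":0,"dy":0,"dz":-0.1,"jaw":0.085}
    - {"wx":0,"wy":0,"wz":0,"dx":0,"dy":0,"dz":-0.1,"jaw":0.085}

```text
t: 5.7
ee_pos: [0.5395, -0.0727, 0.2011]
eef_rot: [0.9, 0.435, 0.003, 0.003]
contact_force: [0.3, 0.0, -0.3]
width: 1.001
```

Run:
```python
from h import *
p,d,m=grab('wrist','w2.png'); P=cloud(m,d).reshape(-1,3)
r=np.hypot(P[:,0]-A[0],P[:,1]-A[1])
def s(k): 
    q=P[k]; print(len(q), q.size and (q.mean(0),cv2.minEnclosingCircle(q[:,:2].astype(np.float32))))
s((r<.035)&(P[:,2]>.1)&(P[:,2]<.135))
e=np.array([.458,-.1132]); s((np.hypot(P[:,0]-e[0],P[:,1]-e[1])<.03)&(P[:,2]>.115)&(P[:,2]<.13))
E2=A+.09*(e-A)/np.linalg.norm(e-A); th=np.arctan2(*(e-A)[::-1]); print(E2,th)
plan(*e,.2,2.04)
```

```text
3288 (array([ 0.53552448, -0.06841769,  0.11782374]), ((0.5376482605934143, -0.07001776993274689), 0.027573246508836746))
1461 (array([ 0.45756931, -0.10936478,  0.12092342]), ((0.4576898217201233, -0.11060886085033417), 0.017147520557045937))
[ 0.45710722 -0.11365484] -2.6704074988975557
t 5.75 pos [ 0.5384 -0.0723  0.1982] yaw 0.9 q [-0.37 -0.08 -0.15  1.5  -0.    0.3 ] F [ 0.8 -0.1 -1.5] w 0.996
  d [-0.082  -0.0376 -0.0022] w [ 0.005  0.002 -1.14 ]
```

View pics/w2.png

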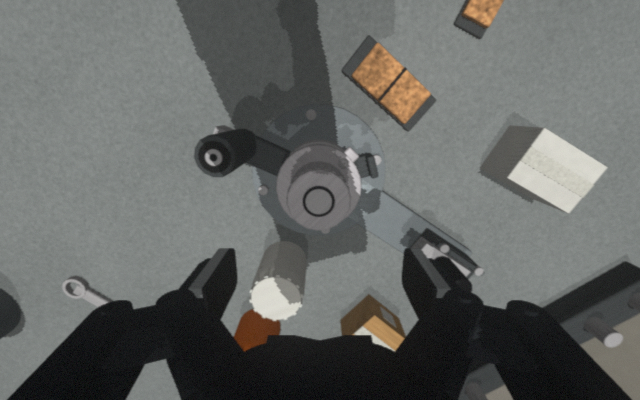

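Collar top reads 0.118, so it rests on its ledge. The wrist image shows the tab at (370,163), turned off the gauge line, and the bush at (213,157). Moving over the bush.

Request:
drive_tool:
  deltas:
    - {"wx":0,"wy":0,"wz":-0.17,"dx":-0.04,"dy":-0.019,"dz":0,"jaw":0.085}
    - {"wx":0,"wy":0,"wz":-0.34,"dx":-0.081,"dy":-0.0383,"dz":0,"jaw":0.085}
    - {"wx":0,"wy":0,"wz":-0.51,"dx":-0.081,"dy":-0.0383,"dz":0,"jaw":0.085}
    - {"wx":0,"wy":0,"wz":-0.68,"dx":-0.081,"dy":-0.0383,"dz":0,"jaw":0.085}
    - {"wx":0,"wy":0,"wz":-0.85,"dx":-0.081,"dy":-0.0383,"dz":0,"jaw":0.085}
    - {"wx":0,"wy":0,"wz":-1.02,"dx":-0.081,"dy":-0.0383,"dz":0,"jaw":0.085}
    - {"wx":0,"wy":0,"wz":-1.145,"dx":-0.081,"dy":-0.0383,"dz":0,"jaw":0.085}
    - {"wx":0,"wy":0,"wz":-1.145,"dx":-0.081,"dy":-0.0383,"dz":0,"jaw":0.085}
    - {"wx":0,"wy":0,"wz":-1.145,"dx":-0.081,"dy":-0.0383,"dz":0,"jaw":0.085}

```text
t: 6.88
ee_pos: [0.4564, -0.1111, 0.1946]
eef_rot: [0.522, 0.853, 0.0, -0.0]
contact_force: [0.2, 0.0, -0.4]
width: 0.994
```

Run:
```python
from h import *
plan(.4578,-.112,.091,2.047)
```

```text
t 6.88 pos [ 0.4564 -0.1111  0.1946] yaw 2.042 q [-0.52 -0.3  -0.35  1.52  0.   -0.99] F [ 0.2  0.  -0.4] w 0.994
  d [-0.0015  0.0009  0.1036] w [-0.    -0.001 -0.005]
```

Request:
drive_tool:
  deltas:
    - {"wx":0,"wy":0,"wz":-0.005,"dx":-0.0015,"dy":0.001,"dz":0.04,"jaw":0.085}
    - {"wx":0,"wy":0,"wz":-0.005,"dx":-0.0015,"dy":0.001,"dz":0.08,"jaw":0.085}
    - {"wx":0,"wy":0,"wz":-0.005,"dx":-0.0015,"dy":0.001,"dz":0.104,"jaw":0.085}
    - {"wx":0,"wy":0,"wz":-0.005,"dx":-0.0015,"dy":0.001,"dz":0.104,"jaw":0.06}
    - {"wx":0,"wy":0,"wz":-0.005,"dx":-0.0015,"dy":0.001,"dz":0.104,"jaw":0.028}
    - {"wx":0,"wy":0,"wz":-0.005,"dx":-0.0015,"dy":0.001,"dz":0.104,"jaw":0.028}
    - {"wx":0,"wy":0,"wz":-0.005,"dx":-0.0015,"dy":0.001,"dz":0.104,"jaw":0.028}
    - {"wx":0,"wy":0,"wz":-0.005,"dx":-0.0015,"dy":0.001,"dz":0.104,"jaw":0.028}
    - {"wx":0,"wy":0,"wz":-0.005,"dx":-0.0015,"dy":0.001,"dz":0.104,"jaw":0.028}
  grip_force: 40

```text
t: 8.0
ee_pos: [0.459, -0.1126, 0.0928]
eef_rot: [0.519, 0.855, 0.0, 0.001]
contact_force: [-0.0, -0.5, 6.9]
width: 0.385
```

```bash
cat >> h.py <<'E'
C0=np.array([.5372,-.071])
def arc(th1,n,z,rad=.09,step=.16):
    # rows (tool-frame, from measured pose) carrying the bush clockwise to th
    s=robot.sense(); r=R.from_quat(s['eef_rot']); X=r.as_matrix()[:,0]; p=s['ee_pos']
    yw=np.arctan2(X[1],X[0]); th=np.arctan2(p[1]-C0[1],p[0]-C0[0])
    print('t',round(s['t'],2),'pos',p.round(4),'yaw',round(yw,3),'th',round(th,3),'rad',round(np.hypot(*(p[:2]-C0)),4),'w',round(s['width'],3),'F',np.round(s['contact_force'],1),'q',np.round(s['q'],2))
    t0=yw+np.pi/2   # angle from tool yaw
    for i in range(1,n+1):
        t=max(t0-step*i,th1); d=r.inv().apply([*(C0+rad*np.array([np.cos(t),np.sin(t)])),z]-p)
        print('  wz %.3f d %s th %.2f'%(t0-t,d.round(4),t))
E
python3 - <<'E'
from h import *
arc(.311,10,.091)
E
```

```text
t 8.0 pos [ 0.459  -0.1126  0.0928] yaw 2.05 th -2.652 rad 0.0886 w 0.385 F [-0.  -0.5  6.9] q [-0.52 -0.28 -0.52  1.33 -0.   -1.  ]
  wz 0.160 d [ 0.0153 -0.0003  0.0017] th 3.46
  wz 0.320 d [0.0293 0.0031 0.0017] th 3.30
  wz 0.480 d [0.0425 0.0087 0.0017] th 3.14
  wz 0.640 d [0.0547 0.0164 0.0017] th 2.98
  wz 0.800 d [0.0655 0.0259 0.0017] th 2.82
  wz 0.960 d [0.0747 0.0369 0.0017] th 2.66
  wz 1.120 d [0.0819 0.0493 0.0017] th 2.50
  wz 1.280 d [0.0872 0.0628 0.0017] th 2.34
  wz 1.440 d [0.0902 0.0768 0.0017] th 2.18
  wz 1.600 d [0.0909 0.0912 0.0017] th 2.02
```

Request:
drive_tool:
  deltas:
    - {"wx":0,"wy":0,"wz":0.16,"dx":0.0147,"dy":0,"dz":0,"jaw":0.028}
    - {"wx":0,"wy":0,"wz":0.32,"dx":0.029,"dy":0.0033,"dz":0,"jaw":0.028}
    - {"wx":0,"wy":0,"wz":0.48,"dx":0.0423,"dy":0.0088,"dz":0,"jaw":0.028}
    - {"wx":0,"wy":0,"wz":0.64,"dx":0.0545,"dy":0.0165,"dz":0,"jaw":0.028}
    - {"wx":0,"wy":0,"wz":0.8,"dx":0.0654,"dy":0.026,"dz":0,"jaw":0.028}
    - {"wx":0,"wy":0,"wz":0.96,"dx":0.0746,"dy":0.037,"dz":0,"jaw":0.028}
    - {"wx":0,"wy":0,"wz":1.12,"dx":0.0819,"dy":0.0494,"dz":0,"jaw":0.028}
    - {"wx":0,"wy":0,"wz":1.28,"dx":0.0872,"dy":0.0628,"dz":0,"jaw":0.028}
    - {"wx":0,"wy":0,"wz":1.44,"dx":0.0902,"dy":0.0769,"dz":0,"jaw":0.028}
    - {"wx":0,"wy":0,"wz":1.44,"dx":0.0902,"dy":0.0769,"dz":0,"jaw":0.028}

```text
t: 9.25
ee_pos: [0.4867, 0.0015, 0.0928]
eef_rot: [0.954, 0.298, 0.001, 0.003]
contact_force: [0.4, -11.4, 3.1]
width: 0.386
```

Run:
```python
from h import *
arc(.311,10,.091)
```

```text
t 9.25 pos [0.4867 0.0015 0.0928] yaw 0.606 th 2.179 rad 0.0883 w 0.386 F [  0.4 -11.4   3.1] q [-0.26 -0.23 -0.48  1.32 -0.    0.7 ]
  wz 0.160 d [ 0.0146 -0.0005  0.0018] th 2.02
  wz 0.320 d [0.0285 0.0029 0.0018] th 1.86
  wz 0.480 d [0.0418 0.0085 0.0018] th 1.70
  wz 0.640 d [0.054  0.0161 0.0019] th 1.54
  wz 0.800 d [0.0648 0.0256 0.0019] th 1.38
  wz 0.960 d [0.074  0.0367 0.002 ] th 1.22
  wz 1.120 d [0.0812 0.0491 0.0021] th 1.06
  wz 1.280 d [0.0865 0.0625 0.0021] th 0.90
  wz 1.440 d [0.0895 0.0766 0.0022] th 0.74
  wz 1.600 d [0.0902 0.0909 0.0023] th 0.58
```

Request:
drive_tool:
  deltas:
    - {"wx":0,"wy":0,"wz":0.16,"dx":0.0138,"dy":0.0008,"dz":0,"jaw":0.028}
    - {"wx":0,"wy":0,"wz":0.32,"dx":0.0276,"dy":0.0042,"dz":0,"jaw":0.028}
    - {"wx":0,"wy":0,"wz":0.48,"dx":0.0409,"dy":0.0098,"dz":0,"jaw":0.028}
    - {"wx":0,"wy":0,"wz":0.64,"dx":0.0531,"dy":0.0174,"dz":0,"jaw":0.028}
    - {"wx":0,"wy":0,"wz":0.8,"dx":0.0639,"dy":0.0269,"dz":0,"jaw":0.028}
    - {"wx":0,"wy":0,"wz":0.96,"dx":0.0731,"dy":0.038,"dz":0,"jaw":0.028}
    - {"wx":0,"wy":0,"wz":1.12,"dx":0.0803,"dy":0.0504,"dz":0,"jaw":0.028}
    - {"wx":0,"wy":0,"wz":1.28,"dx":0.0856,"dy":0.0638,"dz":0,"jaw":0.028}
    - {"wx":0,"wy":0,"wz":1.44,"dx":0.0886,"dy":0.0779,"dz":0,"jaw":0.028}
    - {"wx":0,"wy":0,"wz":1.44,"dx":0.0886,"dy":0.0779,"dz":0,"jaw":0.028}

```text
t: 10.5
ee_pos: [0.6021, -0.0115, 0.0928]
eef_rot: [0.914, -0.405, 0.0, 0.001]
contact_force: [-10.0, -5.0, 11.2]
width: 0.389
```

Run:
```python
from h import *
C0[1]=-.072
arc(.311,4,.091,step=.15)
```

```text
t 10.5 pos [ 0.6021 -0.0115  0.0928] yaw -0.835 th 0.75 rad 0.0887 w 0.389 F [-10.   -5.   11.2] q [-0.23  0.13 -0.12  1.31 -0.    2.17]
  wz 0.150 d [ 0.0147 -0.0003  0.0018] th 0.59
  wz 0.300 d [0.0278 0.0027 0.0018] th 0.44
  wz 0.425 d [0.0384 0.0067 0.0018] th 0.31
  wz 0.425 d [0.0384 0.0067 0.0018] th 0.31
```

Request:
drive_tool:
  deltas:
    - {"wx":0,"wy":0,"wz":0.15,"dx":0.0145,"dy":0.0005,"dz":0,"jaw":0.028}
    - {"wx":0,"wy":0,"wz":0.3,"dx":0.0275,"dy":0.0035,"dz":0,"jaw":0.028}
    - {"wx":0,"wy":0,"wz":0.425,"dx":0.038,"dy":0.0077,"dz":0,"jaw":0.028}
    - {"wx":0,"wy":0,"wz":0.425,"dx":0.038,"dy":0.0077,"dz":0,"jaw":0.028}
    - {"wx":0,"wy":0,"wz":0.425,"dx":0.038,"dy":0.0077,"dz":0,"jaw":0.028}

```text
t: 11.12
ee_pos: [0.6208, -0.0435, 0.0927]
eef_rot: [0.809, -0.588, -0.001, 0.001]
contact_force: [-13.3, -1.5, 13.2]
width: 0.383
```

Run:
```python
from h import *
C0[1]=-.072
arc(.311,1,.091)
```

```text
t 11.12 pos [ 0.6208 -0.0435  0.0927] yaw -1.256 th 0.329 rad 0.0884 w 0.383 F [-13.3  -1.5  13.2] q [-0.28  0.19 -0.06  1.32 -0.    2.55]
  wz 0.003 d [ 0.0016 -0.0017  0.0017] th 0.31
```

Request:
drive_tool:
  deltas:
    - {"wx":0,"wy":0,"wz":0,"dx":0,"dy":0,"dz":0,"jaw":0.085}
    - {"wx":0,"wy":0,"wz":0,"dx":0,"dy":0,"dz":0,"jaw":0.085}
    - {"wx":0,"wy":0,"wz":0,"dx":0,"dy":0,"dz":0,"jaw":0.085}
    - {"wx":0,"wy":0,"wz":0,"dx":0,"dy":0,"dz":-0.06,"jaw":0.085}
    - {"wx":0,"wy":0,"wz":0,"dx":0,"dy":0,"dz":-0.11,"jaw":0.085}
    - {"wx":0,"wy":0,"wz":0,"dx":0,"dy":0,"dz":-0.11,"jaw":0.085}

```text
t: 11.88
ee_pos: [0.6243, -0.0435, 0.2063]
eef_rot: [0.81, -0.587, 0.004, -0.001]
contact_force: [0.4, 0.7, -0.0]
width: 0.993
```

Run:
```python
from h import *
def pts(P,c,r,a,b):
    k=(np.hypot(P[:,0]-c[0],P[:,1]-c[1])<r)&(P[:,2]>a)&(P[:,2]<b); q=P[k]
    if len(q)<6: return None
    (x,y),rr=cv2.minEnclosingCircle(q[:,:2].astype(np.float32)); return np.array([x,y,rr,q[:,2].mean()]).round(4),len(q)
plan(.5372,-.072,.2,.9)
for n in('wrist','scene','top'):
    p,d,m=grab(n,'d_'+n+'.png'); P=cloud(m,d).reshape(-1,3)
    print(n,'axis',pts(P,(.537,-.072),.035,.105,.135),'eye',pts(P,(.623,-.044),.03,.115,.13),'knob',pts(P,(.694,-.0225),.025,.1,.115))
```

```text
t 11.88 pos [ 0.6243 -0.0435  0.2063] yaw -1.255 q [-0.28  0.17  0.12  1.52  0.    2.55] F [ 0.4  0.7 -0. ] w 0.993
  d [0.     0.0917 0.0057] w [ 1.000e-03 -1.000e-02 -2.155e+00]
wrist axis (array([ 0.5385, -0.0702,  0.0276,  0.1174]), 2513) eye (array([ 0.6236, -0.0425,  0.017 ,  0.1211]), 1172) knob (array([ 0.6941, -0.0209,  0.0119,  0.1102]), 666)
scene axis (array([ 0.5386, -0.0711,  0.0286,  0.1171]), 306) eye (array([ 0.6232, -0.0446,  0.0173,  0.1211]), 109) knob (array([ 0.6947, -0.0222,  0.0121,  0.1085]), 70)
top axis None eye None knob None
```

View pics/d_wrist.png

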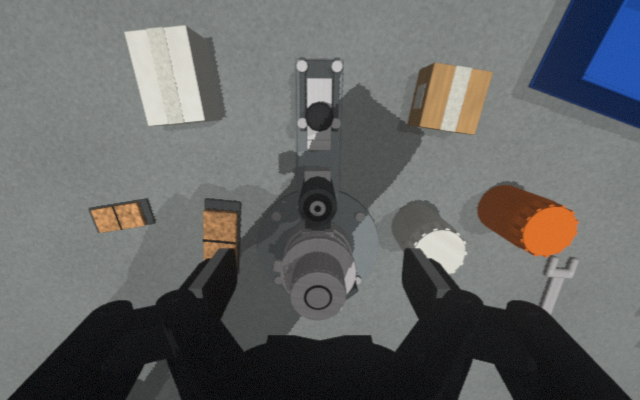

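The wrist view shows collar (318,290), bush (317,208) and knob (319,116) in line, with pad and can undisturbed. The bush bearing differs from the knob bearing by less than 0.01 rad. Back to the collar.

Request:
drive_tool:
  deltas:
    - {"wx":0,"wy":0,"wz":-0.18,"dx":0,"dy":0.05,"dz":0,"jaw":0.085}
    - {"wx":0,"wy":0,"wz":-0.36,"dx":-0.001,"dy":0.0905,"dz":0,"jaw":0.085}
    - {"wx":0,"wy":0,"wz":-0.54,"dx":-0.001,"dy":0.0905,"dz":0,"jaw":0.085}
    - {"wx":0,"wy":0,"wz":-0.72,"dx":-0.001,"dy":0.0905,"dz":0,"jaw":0.085}
    - {"wx":0,"wy":0,"wz":-0.9,"dx":-0.001,"dy":0.0905,"dz":0,"jaw":0.085}
    - {"wx":0,"wy":0,"wz":-1.08,"dx":-0.001,"dy":0.0905,"dz":0,"jaw":0.085}
    - {"wx":0,"wy":0,"wz":-1.26,"dx":-0.001,"dy":0.0905,"dz":0,"jaw":0.085}
    - {"wx":0,"wy":0,"wz":-1.44,"dx":-0.001,"dy":0.0905,"dz":0,"jaw":0.085}
    - {"wx":0,"wy":0,"wz":-1.62,"dx":-0.001,"dy":0.0905,"dz":0,"jaw":0.085}
    - {"wx":0,"wy":0,"wz":-1.8,"dx":-0.001,"dy":0.0905,"dz":0,"jaw":0.085}

```text
t: 13.28
ee_pos: [0.5349, -0.0697, 0.1992]
eef_rot: [0.962, 0.272, -0.001, -0.001]
contact_force: [0.6, -0.4, -0.2]
width: 0.997
```

Request:
drive_tool:
  deltas:
    - {"wx":0,"wy":0,"wz":-0.155,"dx":0,"dy":0,"dz":0,"jaw":0.085}
    - {"wx":0,"wy":0,"wz":-0.155,"dx":0,"dy":0,"dz":0,"jaw":0.085}
    - {"wx":0,"wy":0,"wz":-0.155,"dx":0,"dy":0,"dz":0,"jaw":0.085}

```text
t: 13.65
ee_pos: [0.5353, -0.0699, 0.2002]
eef_rot: [0.94, 0.341, -0.0, -0.001]
contact_force: [-0.2, -0.3, 0.0]
width: 0.996
```

Run:
```python
from h import *
plan(.5376,-.0716,.087,.7)
```

```text
t 13.65 pos [ 0.5353 -0.0699  0.2002] yaw 0.697 q [-0.37 -0.08 -0.15  1.51  0.    0.5 ] F [-0.2 -0.3  0. ] w 0.996
  d [0.0007 0.0029 0.1132] w [-0.001  0.001 -0.003]
```

Request:
drive_tool:
  deltas:
    - {"wx":0,"wy":0,"wz":0,"dx":0.0007,"dy":0.003,"dz":0.04,"jaw":0.085}
    - {"wx":0,"wy":0,"wz":0,"dx":0.0007,"dy":0.003,"dz":0.08,"jaw":0.085}
    - {"wx":0,"wy":0,"wz":0,"dx":0.0007,"dy":0.003,"dz":0.112,"jaw":0.085}
    - {"wx":0,"wy":0,"wz":0,"dx":0.0007,"dy":0.003,"dz":0.112,"jaw":0.085}
    - {"wx":0,"wy":0,"wz":0,"dx":0.0007,"dy":0.003,"dz":0.112,"jaw":0.045}
    - {"wx":0,"wy":0,"wz":0,"dx":0.0007,"dy":0.003,"dz":0.112,"jaw":0.045}
    - {"wx":0,"wy":0,"wz":0,"dx":0.0007,"dy":0.003,"dz":0.112,"jaw":0.045}
    - {"wx":0,"wy":0,"wz":0,"dx":0.0007,"dy":0.003,"dz":0.107,"jaw":0.045}
    - {"wx":0,"wy":0,"wz":0,"dx":0.0007,"dy":0.003,"dz":0.107,"jaw":0.045}
  grip_force: 60

```text
t: 14.78
ee_pos: [0.5384, -0.0724, 0.0941]
eef_rot: [0.939, 0.343, 0.0, 0.0]
contact_force: [2.3, -6.2, -12.4]
width: 0.613
```

Run:
```python
from h import *
plan(.5376,-.0716,.09,-.7)
```

```text
t 14.78 pos [ 0.5384 -0.0724  0.0941] yaw 0.699 q [-0.37 -0.05 -0.31  1.31 -0.    0.5 ] F [  2.3  -6.2 -12.4] w 0.613
  d [-0.0001 -0.0011  0.0041] w [ 1.000e-03 -0.000e+00  1.399e+00]
```

Request:
drive_tool:
  deltas:
    - {"wx":0,"wy":0,"wz":0.16,"dx":0,"dy":0,"dz":-0.001,"jaw":0.045}
    - {"wx":0,"wy":0,"wz":0.32,"dx":0,"dy":0,"dz":-0.001,"jaw":0.045}
    - {"wx":0,"wy":0,"wz":0.48,"dx":0,"dy":0,"dz":-0.001,"jaw":0.045}
    - {"wx":0,"wy":0,"wz":0.64,"dx":0,"dy":0,"dz":-0.001,"jaw":0.045}
    - {"wx":0,"wy":0,"wz":0.8,"dx":0,"dy":0,"dz":-0.001,"jaw":0.045}
    - {"wx":0,"wy":0,"wz":0.96,"dx":0,"dy":0,"dz":-0.001,"jaw":0.045}
    - {"wx":0,"wy":0,"wz":1.12,"dx":0,"dy":0,"dz":-0.001,"jaw":0.045}
    - {"wx":0,"wy":0,"wz":1.28,"dx":0,"dy":0,"dz":-0.001,"jaw":0.045}
    - {"wx":0,"wy":0,"wz":1.4,"dx":0,"dy":0,"dz":-0.001,"jaw":0.045}
    - {"wx":0,"wy":0,"wz":1.4,"dx":0,"dy":0,"dz":-0.001,"jaw":0.045}

```text
t: 16.02
ee_pos: [0.5361, -0.0726, 0.0936]
eef_rot: [0.939, -0.344, -0.002, 0.002]
contact_force: [-6.2, -8.2, -12.3]
width: 0.614
```

Run:
```python
from h import *
print(robot.sense()['torque'])
plan(.5376,-.0716,.075,-.7)
```

```text
[-2.04072347  0.77852167 -0.03877719]
t 16.02 pos [ 0.5361 -0.0726  0.0936] yaw -0.703 q [-0.37 -0.05 -0.31  1.32 -0.    1.9 ] F [ -6.2  -8.2 -12.3] w 0.614
  d [ 0.0005 -0.0018  0.0186] w [ 0.004  0.003 -0.003]
```

Request:
drive_tool:
  deltas:
    - {"wx":0,"wy":0,"wz":0.03,"dx":0,"dy":-0.001,"dz":0.005,"jaw":0.045}
    - {"wx":0,"wy":0,"wz":0.03,"dx":0,"dy":-0.001,"dz":0.01,"jaw":0.045}
    - {"wx":0,"wy":0,"wz":0.03,"dx":0,"dy":-0.001,"dz":0.015,"jaw":0.045}
    - {"wx":0,"wy":0,"wz":0.03,"dx":0,"dy":-0.001,"dz":0.015,"jaw":0.045}

```text
t: 16.52
ee_pos: [0.5364, -0.0725, 0.0798]
eef_rot: [0.934, -0.358, -0.002, 0.002]
contact_force: [-12.9, -9.6, -1.7]
width: 0.613
```

Run:
```python
from h import *
s=robot.sense();print(s['torque'])
plan(.5376,-.0716,.2,-.7)
p,d,m=grab('scene'); P=cloud(m,d).reshape(-1,3)
k=(np.hypot(P[:,0]-A[0],P[:,1]-A[1])<.02)&(P[:,2]>.09)&(P[:,2]<.135); q=P[k]
print(len(q),np.percentile(q[:,2],[5,50,95]))
```

```text
[-2.20692292  2.30771978 -0.01890996]
t 16.52 pos [ 0.5364 -0.0725  0.0798] yaw -0.731 q [-0.37 -0.04 -0.33  1.29 -0.    1.93] F [-12.9  -9.6  -1.7] w 0.613
  d [ 0.     -0.0007 -0.1202] w [ 0.006  0.002 -0.031]
44 [0.10416832 0.10808164 0.11093972]
```

Going down. Release and rise.

Request:
drive_tool:
  deltas:
    - {"wx":0,"wy":0,"wz":0,"dx":0,"dy":0,"dz":0,"jaw":0.085}
    - {"wx":0,"wy":0,"wz":0,"dx":0,"dy":0,"dz":0,"jaw":0.085}
    - {"wx":0,"wy":0,"wz":0,"dx":0,"dy":0,"dz":0,"jaw":0.085}
    - {"wx":0,"wy":0,"wz":0,"dx":0,"dy":0,"dz":-0.06,"jaw":0.085}
    - {"wx":0,"wy":0,"wz":0,"dx":0,"dy":0,"dz":-0.12,"jaw":0.085}
    - {"wx":0,"wy":0,"wz":0,"dx":0,"dy":0,"dz":-0.12,"jaw":0.085}

```text
t: 17.32
ee_pos: [0.5415, -0.0719, 0.2061]
eef_rot: [0.934, -0.357, 0.005, -0.0]
contact_force: [0.2, 0.0, -1.1]
width: 0.995
```

```bash
cat >> h.py <<'E'
def pts(P,c,r,a,b):
    k=(np.hypot(P[:,0]-c[0],P[:,1]-c[1])<r)&(P[:,2]>a)&(P[:,2]<b); q=P[k]
    if len(q)<6: return None
    (x,y),rr=cv2.minEnclosingCircle(q[:,:2].astype(np.float32)); return np.array([x,y,rr,q[:,2].mean()]).round(4),len(q)
def check(tag):
  for n in('wrist','scene'):
    p,d,m=grab(n,tag+n+'.png'); P=cloud(m,d).reshape(-1,3)
    print(n,'axis',pts(P,(.5375,-.072),.035,.098,.135),'eye',pts(P,(.623,-.044),.03,.115,.13),'knob',pts(P,(.69,-.0235),.028,.1,.115))
E
python3 - <<'E'
from h import *
check('e_'); plan(.694,-.022,.2,1.88); plan(.694,-.022,.2,-1.26)
E
```

```text
wrist axis (array([ 0.5379, -0.0705,  0.0276,  0.1072]), 2735) eye (array([ 0.6232, -0.0424,  0.017 ,  0.1212]), 1523) knob (array([ 0.694 , -0.0208,  0.0123,  0.1095]), 981)
scene axis (array([ 0.5372, -0.0722,  0.0281,  0.1067]), 279) eye (array([ 0.6227, -0.0443,  0.0174,  0.1212]), 110) knob (array([ 0.6931, -0.0227,  0.0125,  0.1088]), 66)
t 17.43 pos [ 0.5393 -0.0712  0.2008] yaw -0.73 q [-0.37 -0.07 -0.14  1.51  0.    1.93] F [-0.9 -0.6 -0.8] w 1.001
  d [ 0.0825 -0.1398  0.001 ] w [ 2.00e-03 -2.00e-03 -2.61e+00]
t 17.43 pos [ 0.5393 -0.0712  0.2008] yaw -0.73 q [-0.37 -0.07 -0.14  1.51  0.    1.93] F [-0.9 -0.6 -0.8] w 1.001
  d [ 0.0825 -0.1398  0.001 ] w [-0.001 -0.001  0.53 ]
```

View pics/e_wrist.png

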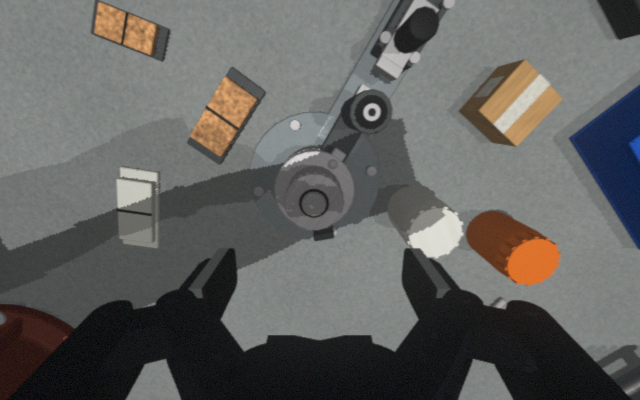

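Collar top reads 0.107, so it is fully down. The tab at (338,155) points at the gauge, with the bush at (371,112) and knob at (416,28) in line. Now the gauge: grip the knob across the slide.

Request:
drive_tool:
  deltas:
    - {"wx":0,"wy":0,"wz":0.18,"dx":0.03,"dy":-0.05,"dz":0,"jaw":0.085}
    - {"wx":0,"wy":0,"wz":0.36,"dx":0.06,"dy":-0.1,"dz":0,"jaw":0.085}
    - {"wx":0,"wy":0,"wz":0.53,"dx":0.0825,"dy":-0.1398,"dz":0,"jaw":0.085}
    - {"wx":0,"wy":0,"wz":0.53,"dx":0.0825,"dy":-0.1398,"dz":0,"jaw":0.085}
    - {"wx":0,"wy":0,"wz":0.53,"dx":0.0825,"dy":-0.1398,"dz":0,"jaw":0.085}
    - {"wx":0,"wy":0,"wz":0.53,"dx":0.0825,"dy":-0.1398,"dz":0,"jaw":0.085}

```text
t: 18.18
ee_pos: [0.6927, -0.0223, 0.2007]
eef_rot: [0.808, -0.589, 0.0, -0.0]
contact_force: [-0.2, 0.8, -0.1]
width: 0.994
```

Run:
```python
from h import *
plan(.694,-.022,.08,-1.26)
```

```text
t 18.18 pos [ 0.6927 -0.0223  0.2007] yaw -1.26 q [-0.22  0.39  0.38  1.55  0.    2.61] F [-0.2  0.8 -0.1] w 0.994
  d [ 0.     -0.0013  0.1207] w [-0. -0.  0.]
```

Request:
drive_tool:
  deltas:
    - {"wx":0,"wy":0,"wz":0,"dx":0,"dy":-0.001,"dz":0.04,"jaw":0.085}
    - {"wx":0,"wy":0,"wz":0,"dx":0,"dy":-0.001,"dz":0.08,"jaw":0.085}
    - {"wx":0,"wy":0,"wz":0,"dx":0,"dy":-0.001,"dz":0.118,"jaw":0.085}
    - {"wx":0,"wy":0,"wz":0,"dx":0,"dy":-0.001,"dz":0.118,"jaw":0.06}
    - {"wx":0,"wy":0,"wz":0,"dx":0,"dy":-0.001,"dz":0.118,"jaw":0.018}
    - {"wx":0,"wy":0,"wz":0,"dx":0,"dy":-0.001,"dz":0.118,"jaw":0.018}
    - {"wx":0,"wy":0,"wz":0,"dx":0,"dy":-0.001,"dz":0.118,"jaw":0.018}
    - {"wx":0,"wy":0,"wz":0,"dx":0,"dy":-0.001,"dz":0.118,"jaw":0.018}
    - {"wx":0,"wy":0,"wz":0,"dx":0,"dy":-0.001,"dz":0.118,"jaw":0.018}
  grip_force: 25

```text
t: 19.3
ee_pos: [0.6955, -0.0208, 0.0849]
eef_rot: [0.808, -0.589, 0.001, -0.001]
contact_force: [-2.2, 3.8, 8.0]
width: 0.27
```

Run:
```python
from h import *
plan(.537,-.072,.08,-1.26)
```

```text
t 19.3 pos [ 0.6955 -0.0208  0.0849] yaw -1.259 q [-0.22  0.41  0.19  1.34  0.    2.61] F [-2.2  3.8  8. ] w 0.27
  d [1.000e-04 1.665e-01 4.300e-03] w [-0.003  0.     0.001]
```

Request:
drive_tool:
  deltas:
    - {"wx":0,"wy":0,"wz":0,"dx":0,"dy":0.005,"dz":0,"jaw":0.018}
    - {"wx":0,"wy":0,"wz":0,"dx":0,"dy":0.01,"dz":0,"jaw":0.018}
    - {"wx":0,"wy":0,"wz":0,"dx":0,"dy":0.015,"dz":0,"jaw":0.018}
    - {"wx":0,"wy":0,"wz":0,"dx":0,"dy":0.018,"dz":0,"jaw":0.018}
    - {"wx":0,"wy":0,"wz":0,"dx":0,"dy":0.02,"dz":0,"jaw":0.018}
    - {"wx":0,"wy":0,"wz":0,"dx":0,"dy":0.02,"dz":0,"jaw":0.018}

```text
t: 20.05
ee_pos: [0.6766, -0.0268, 0.0849]
eef_rot: [0.808, -0.589, 0.001, -0.002]
contact_force: [-1.4, 5.2, 7.7]
width: 0.272
```

Run:
```python
from h import *
plan(.537,-.072,.08,-1.26)
```

```text
t 20.05 pos [ 0.6766 -0.0268  0.0849] yaw -1.259 q [-0.23  0.36  0.12  1.33  0.    2.6 ] F [-1.4  5.2  7.7] w 0.272
  d [0.0002 0.1467 0.0044] w [-0.004  0.     0.001]
```

Request:
drive_tool:
  deltas:
    - {"wx":0,"wy":0,"wz":0,"dx":0,"dy":0.001,"dz":0,"jaw":0.018}
    - {"wx":0,"wy":0,"wz":0,"dx":0,"dy":0.002,"dz":0,"jaw":0.018}
    - {"wx":0,"wy":0,"wz":0,"dx":0,"dy":0.002,"dz":0,"jaw":0.018}

```text
t: 20.42
ee_pos: [0.676, -0.027, 0.0849]
eef_rot: [0.808, -0.589, 0.002, -0.003]
contact_force: [6.0, 6.7, 3.3]
width: 0.27
```

Run:
```python
from h import *
plan(.537,-.072,.08,-1.26)
```

```text
t 20.43 pos [ 0.676  -0.027   0.0849] yaw -1.259 q [-0.23  0.35  0.11  1.33  0.    2.6 ] F [6.  6.7 3.3] w 0.27
  d [1.000e-04 1.462e-01 4.000e-03] w [-0.007  0.     0.001]
```

Contact felt (about 7 N of resistance, motion stopped). Ease off, release, rise.

Request:
drive_tool:
  deltas:
    - {"wx":0,"wy":0,"wz":0,"dx":0,"dy":-0.001,"dz":0,"jaw":0.018}
    - {"wx":0,"wy":0,"wz":0,"dx":0,"dy":-0.001,"dz":0,"jaw":0.085}
    - {"wx":0,"wy":0,"wz":0,"dx":0,"dy":-0.001,"dz":0,"jaw":0.085}
    - {"wx":0,"wy":0,"wz":0,"dx":0,"dy":-0.001,"dz":0,"jaw":0.085}
    - {"wx":0,"wy":0,"wz":0,"dx":0,"dy":-0.001,"dz":0,"jaw":0.085}
    - {"wx":0,"wy":0,"wz":0,"dx":0,"dy":-0.001,"dz":-0.05,"jaw":0.085}
    - {"wx":0,"wy":0,"wz":0,"dx":0,"dy":-0.001,"dz":-0.1,"jaw":0.085}
    - {"wx":0,"wy":0,"wz":0,"dx":0,"dy":-0.001,"dz":-0.13,"jaw":0.085}
    - {"wx":0,"wy":0,"wz":0,"dx":0,"dy":-0.001,"dz":-0.13,"jaw":0.085}
    - {"wx":0,"wy":0,"wz":0,"dx":0,"dy":-0.001,"dz":-0.13,"jaw":0.085}

```text
t: 21.68
ee_pos: [0.6742, -0.0281, 0.211]
eef_rot: [0.808, -0.589, -0.001, 0.0]
contact_force: [0.7, -0.1, -0.7]
width: 0.999
```

Run:
```python
from h import *
check('f_'); plan(.537,-.072,.2,-1.26)
p=cv2.imread('pics/f_scene.png')[190:330,220:420]; cv2.imwrite('pics/f_crop.png',cv2.resize(p,None,fx=4,fy=4,interpolation=cv2.INTER_CUBIC))
```

```text
wrist axis (array([ 0.5398, -0.0704,  0.0274,  0.1067]), 1536) eye (array([ 0.6236, -0.0425,  0.0171,  0.1209]), 989) knob (array([ 0.6754, -0.0269,  0.0119,  0.1096]), 547)
scene axis (array([ 0.5371, -0.0731,  0.0287,  0.1068]), 281) eye (array([ 0.6242, -0.0426,  0.0187,  0.121 ]), 110) knob (array([ 0.6758, -0.0284,  0.0126,  0.1084]), 71)
t 21.77 pos [ 0.6737 -0.028   0.2103] yaw -1.26 q [-0.23  0.34  0.32  1.56  0.    2.6 ] F [ 0.2  0.3 -0.4] w 0.997
  d [1.000e-04 1.436e-01 1.060e-02] w [ 0.002  0.001 -0.   ]
```

View pics/f_crop.png

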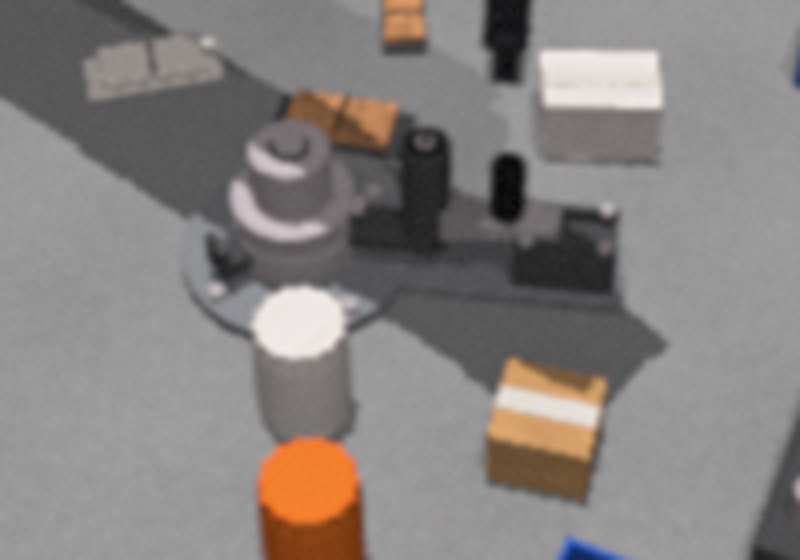

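View pics/f_wrist.png

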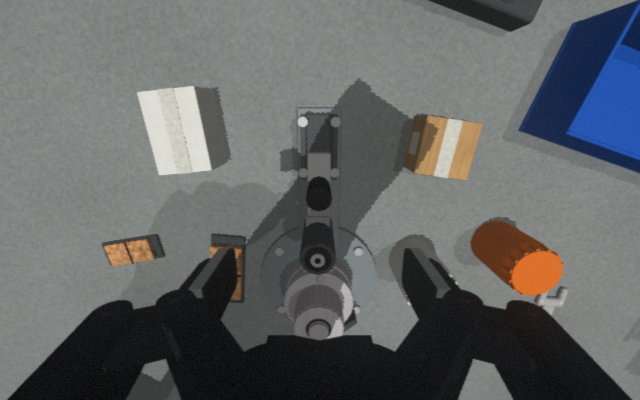

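The wrist view shows knob (318,194), bush (318,258) and collar (318,325) in line. The scene crop shows the tip against the link end at about (450,218), and everything else in place. Knob radius is 0.144 to 0.146 m, which puts the tip at about 0.113 m from the axis. Handing in.

```bash
python3 -c "
from plant import robot
print(robot.close_job(), robot.sense()['t'])"
```

```text
the job is handed in; nothing more can be done
the job is handed in; nothing more can be done
```

I did all four steps and handed the job in at about 22 s of the 72 s. No verdict is reported.

- **Collar up:** I pulled it up about 17 mm and turned it 1.4 rad anticlockwise. It stayed up when released, with its top at 0.118 m.
- **Link:** I held the bush and swung it about 3.3 rad round the brake-pad side (+y), passing over the pad. It pointed at the gauge to within about 0.01 rad.
- **Collar back:** I turned it back and lowered it. Its top then read 0.107 m, as at the start, and the tab pointed at the gauge.
- **Gauge:** I slid it in until about 7 N of resistance showed the tip was touching, then let go.

**Last checks:** The tip works out at 0.112 m (wrist camera) and 0.114 m (scene camera) from the spindle axis, inside the 0.107–0.116 m needed. The gripper was clear of everything, and the can, pad and cartons looked unmoved, though I did not measure them again.

**Disagreement:** The wrist camera and the fixed cameras differed by about 2 mm in y throughout, close to the stated calibration error. While swinging the link I felt about 10–13 N of sideways force because of this, which did no harm.

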